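# Move a battery pack from the push-push charging dock into the headlamp

## Robot

A 7-joint arm with a two-finger parallel gripper is mounted at the origin on the work surface. World frame = base frame: x ahead of the robot, y to its left, z up, the work surface at z = 0. Lengths are in m, angles in rad, forces in N, time in s.
With the tool pointing down it reaches from about 0.425 to 0.875 m from the base axis. Payload 4.7 kg.
Tool frame: the origin (TCP) lies between the finger pads; the fingertips stand 14 mm ahead of it and the grasp point (between the pads) lies 5 mm behind it; z points along the fingers, y is the line along which they close (so a half turn about z gives the same grasp; the last joint's range is limited). The gripper opens to 87 mm and grips with 3 to 60 N. Pads are 19 mm wide; open, the fingers measure 117 mm over their backs; the gripper's body (75 mm by 190 mm) begins 51 mm behind the grasp point.
Start: joints at [0.014, 0.321, -0.07, 1.45, 0.023, 1.371, -0.057], TCP at [0.65, -0, 0.237] pointing down, gripper open.
Joint ranges: [-2.86, 2.86], [-0.3, 2.09], [-1.38, 1.24], [0.06, 2.45], [-1.56, 4.7], [0.09, 2.05], [-2.69, 2.69]. Speed limits (rad/s): [2.57, 2.57, 3.14, 3.14, 3.14, 3.14, 3.14].

## Interface

Orientations are given as a rotation vector (axis times angle).
In Python, from bench import ctrl gives the robot as it stands.
- The arm moves only by the shell command python3 -m inch 'ROWS' [OPENING] [FORCE]. ROWS is JSON, a list of rows, each a list of 6 numbers: the shift along the world's x, y, z in mm, then the turn, a rotation vector about the world's x, y, z in degrees. In form: [[tx, ty, tz, rx, ry, rz], ...]. A call has 1 to 20 rows; each row is the pose to reach, as a shift and turn from the pose commanded when the call began; what a row does not reach only later rows make up. A row lasts 1/8 s, in which the tool goes at most 62.5 mm and 10.7 degrees, less where a joint would pass 70% of its speed; a pose out of reach is approached as far as the arm can. A call with a gripper value outside its range is refused whole. OPENING is the finger opening in mm, from 0 to 87, set as the call begins (- or left out, the last holds). The fingers move at their own pace and stop on an object; FORCE is the grip in N (left out, the last holds). Time passes only in rows, so rows that repeat a pose let the fingers close. It gives the time, the measured TCP pose, the force, the opening and the grip force at its end, in the units of the state.
- ctrl.get_state(): the state, without advancing time (a new reading comes with each control period).
- ctrl.get_image(name): name is "scene" or "side" or "wrist"; returns (picture, depth): 400x640x3 uint8, red, green, blue; 400x640 float32, m along the optical axis (not along the pixel's ray), 0 where there is no reading.
- ctrl.camera_params(name): a dict with "mtx" (3x3 intrinsics, pixels), "dist_coeffs" ([k1, k2, p1, p2, k3] as OpenCV has them; the pictures are not rectified), "T" (4x4, takes a point from camera to world coordinates). Camera axes: x right, y down, z forward; pixel columns grow to the right and rows downward; lengths in m; the calibration is good to about 2 mm. A picture is of the moment at which its call begins: read the wrist's pose just before it. camera_params takes no time and is no camera call; for the wrist camera it gives the pose at the moment of the call.
- ctrl.close_job(): hands the job in; it is judged then, once.
The state is a dict: "time": time; "joint_positions": joint angles; "qd": joint speeds; "joint_torque": joint torques, N m; "position": TCP position; "tool_rot": TCP orientation; "ft_force": force on the tool from outside, world axes, zero at the start; "torque": the same for the moment, N m; "grip_width": opening from 0.0 (shut) to 1.0 (fully open); "grip_force": force on a finger pad.
Only numpy, scipy, OpenCV 4.12 (cv2) and the standard library are available. Lean on these libraries where they do the work, as an engineer would, in place of code of your own. Each camera call takes 0.05 s, during which the arm holds its last target. There are 200 camera calls.

## Task

Put the charged battery into the silver headlamp: press the pack in the charging dock down once so that its push-push latch releases and it springs up, lift it out, set it the same way up in the headlamp's battery well, and press it down until that latch locks and it stays sunk there, its top near the rim, when you let go. Press by feel, never harder than 25 N on the pack, the dock or the lamp, and do not disturb the other things on the shelf.

Things in the scene. Friction and masses are not known exactly. Their poses are not given: they have to be found in the camera images.
- pack: Black battery pack with a grey band, 54 mm (its x) by 36 mm (y) by 42 mm high, 130 to 200 g, two small brass contacts on top. Origin: centre of its underside, z up. Press on its flat top. It starts sunk in the dock's well, its top within about 3 mm of the rim (nothing to grip); released, it stands 18 mm above the rim and can be gripped across its 36 mm.
- dock: Grey plastic charging dock, fixed to the shelf: a square well rising 70 mm from a low 130 x 120 mm plinth 12 mm high. Origin: underside, on the well's vertical axis; x and y along the well's long and short sides. The well is open at the top, 58 mm (x) by 40 mm (y) inside, walls 7 mm, with a bevel 4 mm wide and 8 mm deep all round the mouth.
- lamp: Silver metal headlamp on a low dark bracket, fixed to the shelf: a battery box 70 mm high with an open well (58 x 40 mm inside, walls 7 mm, bevelled mouth as the dock's) and a round head 60 mm across on its +x side, reaching 84 mm from the well's axis, lower than the rim. Origin: underside, on the well's vertical axis; x (towards the head) and y along the well's long and short sides.
- dock_mouth (a point): centre of the dock well's mouth, level with its rim, 70 mm above the shelf; axes as the dock's
- lamp_mouth (a point): centre of the lamp well's mouth, level with its rim, 70 mm above the shelf; axes as the lamp's
- dock_tray (a joint): Metres the sprung tray under the pack is pressed down in the dock; 0 = up. Push-push latch: pressed about 5 mm past its locked depth and let go, it changes state (locked to up, up to locked); a shorter push does nothing. Starts locked. The locked depth, 0.015 to 0.0195, differs each time. Spring: 5 N up, 8 N at the bottom.
- lamp_tray (a joint): The same tray and latch in the lamp's well, with its own unseen locked depth, 0.0145 to 0.0235. Starts up (0), well empty: a pack set on it stands 18 mm above the rim. In both latches a stiff buffer (10 N per mm) begins 5 mm past the locked depth, so a push of 12 to 15 N works the latch and one 2 mm too deep passes 25 N.
- scraper: bystander: grey plastic ice scraper lying flat, about 160 x 95 mm, under 20 mm high; origin at its underside
- boot_tree: bystander: wooden boot tree lying on its side, about 250 mm long and 55 mm high; origin at its underside
- basket: bystander: ski pole basket, a shallow round dish 96 mm across and 30 mm high; origin at its underside
Not all that is in view belongs to the job. Of the things that look like the lamp, take the one that is nearest to the robot's base at the start.

How it is judged:
On the way:
1. the dock's latch is released: its tray is up with the pack still standing in its well (value of joint dock_tray below 0.004 m and horizontal distance between pack and dock_mouth below 0.006 m), for 0.1 s.
At the end, for the whole second after the job is handed in: The lamp's tray is locked down (12 to 24.5 mm below its up position) with the pack standing upright on it in the lamp's well (within 5 mm of its axis, underside 21.5 to 33 mm above the shelf, so its top is within about 6 mm of the rim), at rest and let go (value of joint lamp_tray between 0.012 and 0.0245 m and horizontal distance between pack and lamp_mouth below 0.005 m and z of pack in the frame of lamp between 0.0215 and 0.033 m and angle between pack's own z axis and vertical below 0.1 rad and linear speed of pack below 0.01 m/s and not (contact force between the arm and pack above 0.1 N)); the robot touches nothing.
It fails at once if more than 25 N between the pack and the dock or the lamp (contact force between pack and dock above 25 N or contact force between pack and lamp above 25 N).
It fails at once if the robot pushes on the dock or the lamp with more than 25 N (contact force between the arm and dock above 25 N or contact force between the arm and lamp above 25 N).
It fails at once if a bystander is moved more than 30 mm (distance of any of scraper, boot_tree, basket from where it was at the start of the episode above 0.03 m).
It also fails if it takes over 70 s, if anything falls off the work surface, if the arm or the gripper's body presses on something with over 40 N, if the wrist force passes 120 N, or if a joint passes its speed limit or range.

## Working session

There is one attempt and no reset: what is moved stays moved. The work goes in short steps, Python scripts to look and compute and a shell command to move; the robot and the scene stay as the last step left them, time stands still between calls to the robot, and variables do not carry over. Pictures are saved under pics/ and viewed, at most 10 in all, crops included, and the job is handed in when it is done.

```bash
mkdir -p pics; python3 - <<'E'
from bench import ctrl
import cv2,numpy as np
s=ctrl.get_state();print(s)
for n in ["scene","side"]:
    p,d=ctrl.get_image(n);c=ctrl.camera_params(n);np.savez(f"{n}.npz",p=p,d=d,**{k:np.array(c[k]) for k in c})
    cv2.imwrite(f"pics/{n}.png",p[:,:,::-1])
E
```

```text
{'time': 0.0, 'joint_positions': array([ 0.01411675,  0.32181227, -0.07009328,  1.45170328,  0.02260614,
        1.37076834, -0.05688514]), 'qd': array([-0.00134988, -0.00036586,  0.00170552,  0.00094183, -0.00032999,
       -0.00103373,  0.00079633]), 'joint_torque': array([-2.58547143e-04, -4.91284704e+01, -4.03903294e-01, -3.12526345e+01,
       -6.40594075e-02,  4.37659642e-02,  1.61017233e-04]), 'position': array([ 6.49469277e-01, -5.62628917e-05,  2.35454315e-01]), 'tool_rot': array([-2.22049827, -2.22058406,  0.00222402]), 'ft_force': array([ 0.35729116, -0.04169466,  0.51081651]), 'torque': array([-0.02115215,  0.02128876, -0.01160635]), 'grip_force': 0.0, 'grip_width': 0.998551904927834}
```

View pics/scene.png

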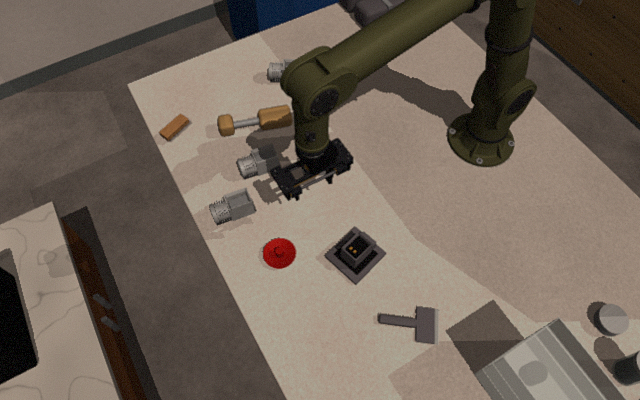

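View pics/side.png

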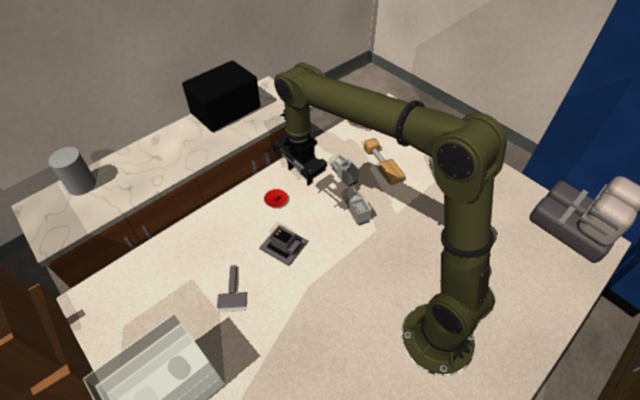

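The scene view shows the dock at about (357,250), and lamp-like things at (232,207), (260,162) and (280,71). The side view shows two lamps at (343,168) and (357,205). Next I'll build a metric top-down map from depth.

```bash
cat > h.py <<'E'
import numpy as np,cv2
def world(d,c):
    h,w=d.shape; uv=np.stack(np.meshgrid(np.arange(w),np.arange(h)),-1).reshape(-1,1,2).astype(float)
    n=cv2.undistortPoints(uv,np.array(c["mtx"]),np.array(c["dist_coeffs"]))[:,0]
    z=d.reshape(-1); P=np.c_[n*z[:,None],z]; T=np.array(c["T"])
    P=P@T[:3,:3].T+T[:3,3]; P[z==0]=np.nan
    return P.reshape(h,w,3)
E
python3 - <<'E'
import numpy as np,cv2
from h import world
W=[]
for n in ["scene","side"]:
    f=np.load(n+".npz");P=world(f["d"],f);W.append((P,f["p"]))
    im=np.full((560,800,3),255,np.uint8) # col: y 0.6..-0.6 ; row: x 1.0..0.2
    p=P.reshape(-1,3);c=f["p"].reshape(-1,3)
    ok=np.isfinite(p[:,0])&(p[:,2]>-.02)&(p[:,2]<.11);p=p[ok];c=c[ok]
    o=np.argsort(p[:,2]);p=p[o];c=c[o]
    for q,k in zip(p,c):
        u=int((.6-q[1])/1.2*800);v=int((1.0-q[0])/1.2*800)
        cv2.rectangle(im,(u-1,v-1),(u+1,v+1),k[::-1].tolist(),-1)
    m=im
    for g in np.arange(-.6,.6,.1):
        cv2.putText(m,f"{g:.1f}",(int((.6-g)/1.2*800),10),0,.35,(0,0,255));cv2.putText(m,f"{.4+g+.2:.1f}",(0,int((1-(g+.6))/1.2*800)),0,.35,(0,0,255))
        cv2.line(m,(int((.6-g)/1.2*800),0),(int((.6-g)/1.2*800),560),(0,0,255),1);
        cv2.line(m,(0,int((1-(g+.6))/1.2*800)),(800,int((1-(g+.6))/1.2*800)),(0,0,255),1)
    cv2.imwrite(f"pics/top_{n}.png",m)
    W and [print(n,uv,P[uv[1],uv[0]].round(3)) for uv in ([(357,245),(232,207),(260,162),(280,71),(279,253)] if n=="scene" else [(284,240),(343,168),(357,205),(276,198)])]
E
```

```text
scene (357, 245) [0.586 0.141 0.072]
scene (232, 207) [ 0.827 -0.155  0.047]
scene (260, 162) [ 0.689 -0.241  0.069]
scene (280, 71) [ 0.45  -0.561  0.056]
scene (279, 253) [0.775 0.037 0.032]
side (284, 240) [0.565 0.151 0.071]
side (343, 168) [ 0.69  -0.261  0.044]
side (357, 205) [ 0.517 -0.165  0.043]
side (276, 198) [0.764 0.031 0.022]
```

View pics/top_side.png

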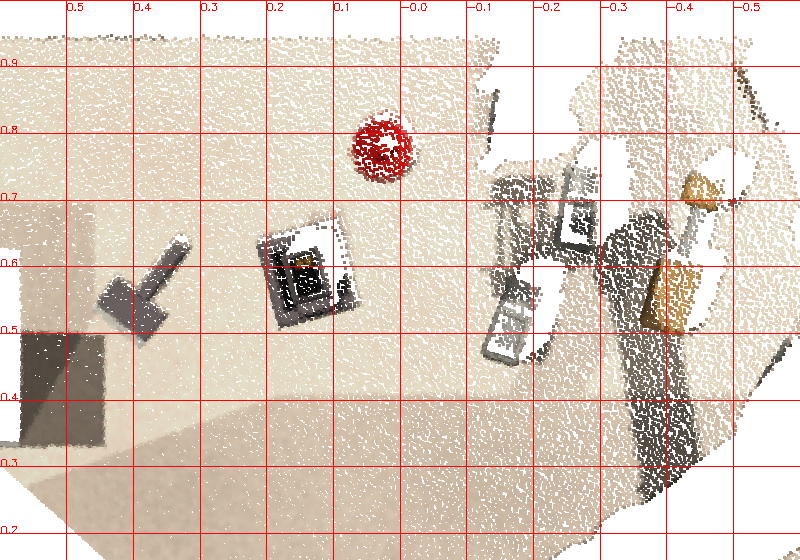

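View pics/top_scene.png

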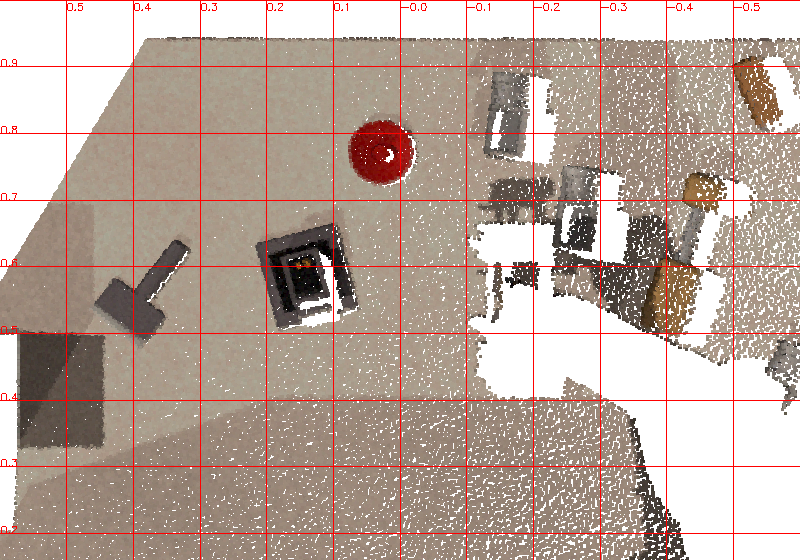

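Nearest lamp candidate is A, at about (0.52,-0.165), partly hidden by the gripper in the scene view. The dock is at about (0.58,0.14) with yaw around 17°. I'll go above the dock, turned so the fingers close along its short side, with the fingers shut for pressing.

```bash
python3 -m inch '[[-10,23,0,0,0,-10],[-20,46,0,0,0,-20],[-30,70,0,0,0,-30],[-40,93,0,0,0,-40],[-50,116,0,0,0,-50],[-60,140,0,0,0,-60],[-67,140,0,0,0,-70],[-67,140,0,0,0,-73],[-67,140,0,0,0,-73],[-67,140,0,0,0,-73]]' 0 20
python3 - <<'E'
from bench import ctrl
import cv2,numpy as np
for n in ["wrist","scene","side"]:
    c=ctrl.camera_params(n);p,d=ctrl.get_image(n);np.savez(f"{n}1.npz",p=p,d=d,**{k:np.array(c[k]) for k in c})
    cv2.imwrite(f"pics/{n}1.png",p[:,:,::-1])
E
```

```text
time: 1.35
position: [0.5829, 0.1399, 0.2363]
tool_rot: [3.107, 0.465, -0.001]
ft_force: [-0.4, -1.0, 0.2]
grip_width: 0.02
grip_force: 0.0
```

View pics/wrist1.png

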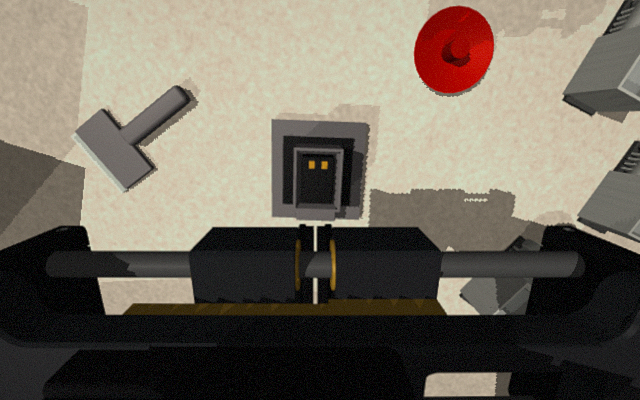

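The wrist view shows the dock well at about (318,180), contacts at (311,165) and (324,165), and it's nearly aligned with the tool. Next I'll measure the dock rim and lamp rims.

```bash
cat >> h.py <<'E'
def rim(P,c,r=.07,lo=.062,hi=.08):
    m=np.isfinite(P[...,0])&(np.hypot(P[...,0]-c[0],P[...,1]-c[1])<r)&(P[...,2]>lo)&(P[...,2]<hi)
    q=P[m]
    if len(q)<20: return None
    (x,y),(w,h),a=cv2.minAreaRect((q[:,:2]*1000).astype(np.float32))
    if w<h: w,h,a=h,w,a+90
    a=(a+90)%180-90
    return dict(n=len(q),c=(round(x,1),round(y,1)),size=(round(w,1),round(h,1)),yaw=round(a,1),z=round(float(np.median(q[:,2]))*1000,1))
E
python3 - <<'E'
import numpy as np
from h import *
for n in ["wrist1","scene1","side1","scene","side"]:
    f=np.load(n+".npz");P=world(f["d"],f)
    for nm,c in [("dock",(.583,.14)),("A",(.50,-.16)),("B",(.65,-.265))]:
        print(n,nm,rim(P,c,.06))
    print(n,"plinth",rim(P,(.583,.14),.11,.006,.02))
    print(n,"packtop",P[np.isfinite(P[...,0])&(np.hypot(P[...,0]-.583,P[...,1]-.14)<.012)][:,2].round(3)[:1], )
f=np.load("scene1.npz");cv2.imwrite("pics/crop.png",cv2.resize(f["p"][40:240,180:400,::-1],(770,700))[:600])
E
```

```text
wrist1 dock {'n': 2787, 'c': (589.2, 138.9), 'size': (72.4, 54.1), 'yaw': 15.2, 'z': 69.5}
wrist1 A {'n': 364, 'c': (510.5, -146.5), 'size': (64.0, 20.0), 'yaw': -20.8, 'z': 67.0}
wrist1 B {'n': 269, 'c': (645.3, -241.2), 'size': (42.8, 21.7), 'yaw': 32.3, 'z': 66.4}
wrist1 plinth {'n': 5451, 'c': (589.1, 139.0), 'size': (130.5, 120.1), 'yaw': 14.9, 'z': 11.9}
wrist1 packtop [0.07]
scene1 dock {'n': 481, 'c': (585.2, 141.4), 'size': (75.2, 55.3), 'yaw': 15.8, 'z': 69.6}
scene1 A {'n': 190, 'c': (507.7, -164.4), 'size': (100.3, 60.3), 'yaw': -22.0, 'z': 67.7}
scene1 B {'n': 179, 'c': (666.3, -264.2), 'size': (80.1, 58.0), 'yaw': -7.2, 'z': 68.0}
scene1 plinth {'n': 1085, 'c': (577.2, 138.8), 'size': (192.7, 178.6), 'yaw': 49.0, 'z': 12.9}
scene1 packtop [0.632]
side1 dock {'n': 254, 'c': (585.7, 139.5), 'size': (74.1, 58.6), 'yaw': 16.1, 'z': 67.3}
side1 A {'n': 103, 'c': (496.7, -161.8), 'size': (76.6, 56.3), 'yaw': -19.7, 'z': 65.9}
side1 B {'n': 81, 'c': (664.0, -266.4), 'size': (76.5, 60.3), 'yaw': -9.6, 'z': 66.5}
side1 plinth {'n': 490, 'c': (578.6, 159.3), 'size': (166.0, 138.0), 'yaw': -75.5, 'z': 10.6}
side1 packtop [0.63]
scene dock {'n': 478, 'c': (584.9, 141.5), 'size': (73.8, 55.9), 'yaw': 14.9, 'z': 69.5}
scene A None
scene B {'n': 190, 'c': (668.1, -262.8), 'size': (83.3, 61.6), 'yaw': -5.9, 'z': 68.1}
scene plinth {'n': 1085, 'c': (582.5, 136.3), 'size': (215.4, 171.3), 'yaw': 11.9, 'z': 12.7}
scene packtop [0.076]
side dock {'n': 254, 'c': (586.2, 139.9), 'size': (74.8, 57.3), 'yaw': 14.7, 'z': 67.2}
side A {'n': 99, 'c': (507.1, -165.8), 'size': (97.4, 55.6), 'yaw': -20.7, 'z': 66.0}
side B {'n': 80, 'c': (663.0, -266.2), 'size': (82.7, 58.7), 'yaw': -7.6, 'z': 66.4}
side plinth {'n': 470, 'c': (583.4, 149.4), 'size': (144.4, 132.0), 'yaw': -74.6, 'z': 10.3}
side packtop [0.067]
```

View pics/crop.png

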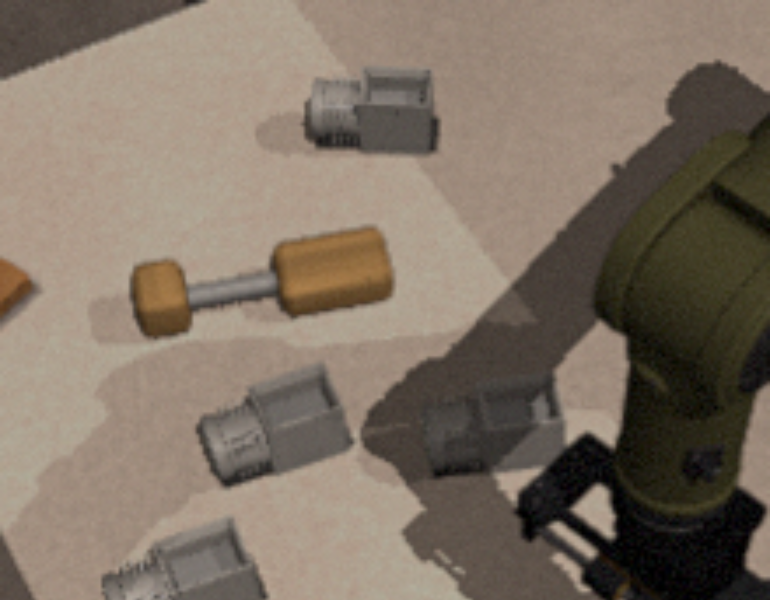

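Lamp A is the nearest, at about (497,-163) with yaw -20°. The dock is at about (587.5,140) with yaw 15°. Descending over the pack with the fingers shut.

```bash
python3 -m inch '[[4.6,0,-30,0,0,-2],[4.6,0,-70,0,0,-2],[4.6,0,-110,0,0,-2],[4.6,0,-135,0,0,-2],[4.6,0,-142,0,0,-2],[4.6,0,-142,0,0,-2]]'
python3 - <<'E'
import numpy as np
from h import *
f=np.load("wrist1.npz");P=world(f["d"],f)
m=np.isfinite(P[...,0])&(np.hypot(P[...,0]-.588,P[...,1]-.139)<.012)
print(np.percentile(P[m][:,2],[10,50,90]))
E
```

```text
time: 2.25
position: [0.5879, 0.14, 0.0949]
tool_rot: [3.115, 0.41, 0.0]
ft_force: [-0.2, 0.8, 0.4]
grip_width: 0.009
grip_force: 0.0
[0.07002912 0.24427715 0.27163809]
```

```bash
python3 -m inch '[[0,0,-3,0,0,0],[0,0,-6,0,0,0],[0,0,-8,0,0,0],[0,0,-9,0,0,0],[0,0,-9,0,0,0]]'; for i in 1; do python3 -m inch '[[0,0,-1,0,0,0],[0,0,-2,0,0,0],[0,0,-2,0,0,0]]'; done;  python3 -m inch '[[0,0,-1,0,0,0],[0,0,-2,0,0,0],[0,0,-2,0,0,0]]'
```

```text
time: 2.88
position: [0.5876, 0.1399, 0.0855]
tool_rot: [3.115, 0.41, -0.0]
ft_force: [-0.5, -0.9, 0.7]
grip_width: 0.002
grip_force: 0.0
time: 3.25
position: [0.5878, 0.14, 0.0842]
tool_rot: [3.115, 0.41, 0.001]
ft_force: [-1.2, -0.2, 5.3]
grip_width: 0.008
grip_force: 2.5
time: 3.62
position: [0.5878, 0.14, 0.0821]
tool_rot: [3.115, 0.41, 0.001]
ft_force: [-1.7, -0.0, 5.7]
grip_width: 0.003
grip_force: 2.6
```

```bash
python3 -m inch '[[0,0,-1,0,0,0],[0,0,-1.5,0,0,0],[0,0,-1.5,0,0,0]]';  python3 -m inch '[[0,0,-0.7,0,0,0],[0,0,-0.7,0,0,0]]'; python3 -m inch '[[0,0,-0.5,0,0,0],[0,0,-0.5,0,0,0]]'
```

```text
time: 4.0
position: [0.5878, 0.14, 0.0807]
tool_rot: [3.115, 0.41, 0.001]
ft_force: [-2.3, -0.8, 5.7]
grip_width: 0.005
grip_force: 2.8
time: 4.25
position: [0.5878, 0.1401, 0.0801]
tool_rot: [-3.115, -0.41, -0.001]
ft_force: [-2.4, -1.0, 6.7]
grip_width: 0.013
grip_force: 3.2
time: 4.5
position: [0.5879, 0.1401, 0.0799]
tool_rot: [-3.115, -0.41, -0.001]
ft_force: [-2.7, -0.1, 7.9]
grip_width: 0.008
grip_force: 3.9
```

```bash
python3 -m inch '[[0,0,-0.5,0,0,0],[0,0,-0.5,0,0,0]]'; python3 -m inch '[[0,0,-0.5,0,0,0],[0,0,-0.5,0,0,0]]'
```

```text
time: 4.75
position: [0.5878, 0.14, 0.0797]
tool_rot: [-3.115, -0.41, -0.001]
ft_force: [-3.0, -1.2, 9.7]
grip_width: 0.006
grip_force: 4.8
time: 5.0
position: [0.5878, 0.1401, 0.0796]
tool_rot: [-3.115, -0.41, -0.001]
ft_force: [-4.0, -0.7, 12.1]
grip_width: 0.004
grip_force: 5.6
```

```bash
python3 -m inch '[[0,0,-0.4,0,0,0],[0,0,-0.4,0,0,0]]'; python3 -m inch '[[0,0,3,0,0,0],[0,0,8,0,0,0],[0,0,15,0,0,0],[0,0,30,0,0,0],[0,0,60,0,0,0],[0,0,110,0,0,0],[0,0,110,0,0,0]]'
python3 - <<'E'
from bench import ctrl
import cv2,numpy as np
from h import *
for n in ["wrist","scene","side"]:
    c=ctrl.camera_params(n);p,d=ctrl.get_image(n);P=world(d,c)
    print(n,"pack",rim(P,(.5875,.14),.05,.08,.1))
    cv2.imwrite(f"pics/{n}2.png",p[:,:,::-1])
E
```

```text
time: 5.25
position: [0.5878, 0.14, 0.0794]
tool_rot: [-3.115, -0.41, -0.001]
ft_force: [-4.8, -1.2, 12.1]
grip_width: 0.002
grip_force: 6.3
time: 6.12
position: [0.5904, 0.1407, 0.1929]
tool_rot: [-3.114, -0.41, -0.014]
ft_force: [-0.3, 0.2, 0.1]
grip_width: 0.006
grip_force: 0.0
wrist pack {'n': 2018, 'c': (591.4, 139.4), 'size': (49.9, 36.0), 'yaw': 15.4, 'z': 87.4}
scene pack {'n': 256, 'c': (584.8, 142.4), 'size': (55.7, 35.7), 'yaw': 16.3, 'z': 87.9}
side pack {'n': 144, 'c': (586.9, 139.4), 'size': (55.3, 37.9), 'yaw': 13.3, 'z': 85.9}
```

The latch is released (pack top at 88 mm). Now gripping.

```bash
python3 -m inch '[[0,0,0,0,0,0],[0,0,0,0,0,0],[0,0,-30,0,0,0],[0,0,-60,0,0,0],[0,0,-85,0,0,0],[0,0,-95,0,0,0],[0,0,-98,0,0,0],[0,0,-98,0,0,0]]' 60 20
```

```text
time: 7.28
position: [0.5882, 0.1401, 0.0902]
tool_rot: [-3.115, -0.41, -0.002]
ft_force: [-0.2, 0.9, -0.2]
grip_width: 0.683
grip_force: 0.0
```

```bash
python3 -m inch '[[0,0,-2,0,0,0],[0,0,-3,0,0,0],[0,0,-3,0,0,0]]' ; python3 -m inch '[[0,0,0,0,0,0],[0,0,0,0,0,0],[0,0,0,0,0,0],[0,0,0,0,0,0],[0,0,0,0,0,0]]' 25 8
```

```text
time: 7.65
position: [0.5877, 0.14, 0.0867]
tool_rot: [3.115, 0.41, 0.0]
ft_force: [0.2, -0.4, -0.3]
grip_width: 0.691
grip_force: 0.0
time: 8.28
position: [0.5877, 0.1398, 0.0865]
tool_rot: [3.114, 0.41, 0.0]
ft_force: [1.0, -0.5, 0.2]
grip_width: 0.411
grip_force: 8.0
```

```bash
python3 -m inch '[[0,0,0,0,0,0],[0,0,0,0,0,0],[0,0,5,0,0,0],[0,0,12,0,0,0],[0,0,22,0,0,0],[0,0,35,0,0,0],[0,0,60,0,0,0],[0,0,90,0,0,0],[0,0,110,0,0,0],[0,0,110,0,0,0]]' 25 25
```

```text
time: 9.52
position: [0.589, 0.1404, 0.1992]
tool_rot: [-3.114, -0.41, -0.008]
ft_force: [0.2, -0.1, -2.2]
grip_width: 0.411
grip_force: 25.0
```

```bash
python3 -m inch '[[-15,-25,0,0,0,-3],[-35,-62,0,0,0,-8],[-55,-98,0,0,0,-13],[-75,-134,0,0,0,-18],[-95,-170,0,0,0,-22],[-115,-206,0,0,0,-26],[-135,-240,0,0,0,-30],[-150,-267,0,0,0,-34],[-157,-279,0,0,0,-35],[-157,-279,0,0,0,-35],[-157,-279,0,0,0,-35]]'
python3 - <<'E'
from bench import ctrl
import cv2,numpy as np
from h import *
for n in ["wrist","scene","side"]:
    c=ctrl.camera_params(n);p,d=ctrl.get_image(n);P=world(d,c)
    np.savez(f"{n}3.npz",p=p,d=d,**{k:np.array(c[k]) for k in c})
    print(n,"A",rim(P,(.497,-.163),.05,.062,.076))
    cv2.imwrite(f"pics/{n}3.png",p[:,:,::-1])
print(ctrl.get_state()["position"])
E
```

```text
time: 10.9
position: [0.4314, -0.1377, 0.1965]
tool_rot: [-3.094, 0.542, -0.0]
ft_force: [-0.1, -0.1, -2.0]
grip_width: 0.411
grip_force: 25.0
wrist A {'n': 1975, 'c': (503.8, -163.8), 'size': (81.3, 54.2), 'yaw': -20.4, 'z': 68.4}
scene A {'n': 196, 'c': (501.3, -162.2), 'size': (87.3, 59.8), 'yaw': -19.1, 'z': 67.1}
side A {'n': 68, 'c': (495.5, -159.5), 'size': (74.7, 55.7), 'yaw': -24.3, 'z': 65.8}
[ 0.43117142 -0.1379666   0.19639535]
```

View pics/wrist3.png

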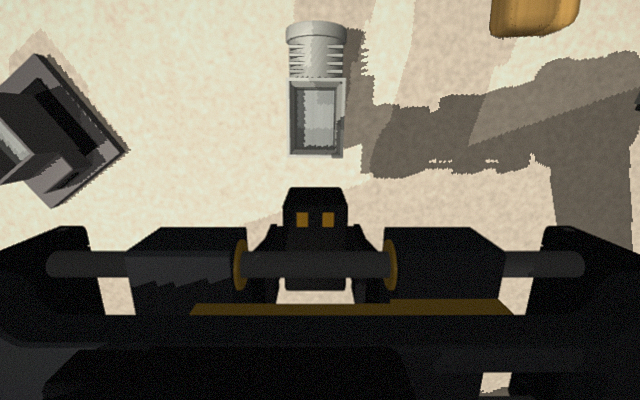

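The wrist view shows lamp A's open well at about (317,118), its head above it, and the pack in the gripper with contacts at (302,219) and (328,219). Next I'll measure the rim (excluding the head) and the pack top in the same picture.

```bash
python3 - <<'E'
import numpy as np
from h import *
f=np.load("wrist3.npz");P=world(f["d"],f)
for lo in (.060,.064,.066,.068): print(lo,rim(P,(.488,-.158),.055,lo,.076),rim(P,(.490,-.159),.043,lo,.076))
# profile along lamp axis
a=np.radians(-20);ax=np.array([np.cos(a),np.sin(a)]);ay=np.array([-ax[1],ax[0]])
t=np.array([.4312,-.138])
m=np.isfinite(P[...,0]);u=(P[...,:2]-t)@ax;v=(P[...,:2]-t)@ay
for lo in np.arange(.0,.15,.006):
    k=m&(u>lo)&(u<lo+.006)&(abs(v)<.05)&(P[...,2]>.05)&(P[...,2]<.08); 
    if k.sum(): print(round(lo*1000),k.sum(),"z95",np.percentile(P[k][:,2]*1000,[50,97]).round(1),"v",(np.percentile(v[k],[1,99])*1000).round(1))
k=m&(P[...,2]>.185)&(P[...,2]<.205)&(abs(v)<.03)&(abs(u)<.06)
print("pack",k.sum(),np.percentile(u[k]*1000,[0,1,50,99,100]).round(1),np.percentile(v[k]*1000,[1,99]).round(1),np.median(P[k][:,2]),cv2.minAreaRect((np.c_[u[k],v[k]]*1000).astype(np.float32)))
E
```

```text
0.06 {'n': 2101, 'c': (502.4, -163.3), 'size': (78.2, 54.2), 'yaw': -20.4, 'z': 68.1} {'n': 1582, 'c': (498.0, -161.7), 'size': (68.7, 54.1), 'yaw': -20.7, 'z': 67.6}
0.064 {'n': 1688, 'c': (499.8, -162.3), 'size': (72.6, 54.3), 'yaw': -20.5, 'z': 68.8} {'n': 1243, 'c': (498.0, -161.7), 'size': (68.7, 54.1), 'yaw': -20.7, 'z': 68.6}
0.066 {'n': 1380, 'c': (499.8, -162.3), 'size': (72.6, 54.3), 'yaw': -20.5, 'z': 69.1} {'n': 978, 'c': (498.0, -161.7), 'size': (68.7, 54.1), 'yaw': -20.7, 'z': 69.0}
0.068 {'n': 1072, 'c': (499.8, -162.3), 'size': (72.3, 54.2), 'yaw': -20.5, 'z': 69.3} {'n': 736, 'c': (497.9, -161.7), 'size': (68.5, 54.0), 'yaw': -20.5, 'z': 69.3}
36 353 z95 [68.8 70.5] v [-25.8  27.7]
42 230 z95 [63.2 70.1] v [-25.7  27.7]
48 109 z95 [67.9 70.5] v [-25.6  27.6]
54 119 z95 [67.6 70.3] v [-26.2  27.4]
60 114 z95 [67.7 70.4] v [-26.2  27.3]
66 126 z95 [67.2 70.2] v [-25.9  27.1]
72 108 z95 [67.1 70.2] v [-25.8  27. ]
78 129 z95 [67.2 70.6] v [-26.5  26.9]
84 123 z95 [67.4 70.6] v [-26.4  26.7]
90 126 z95 [67.4 70.3] v [-26.2  26.7]
96 183 z95 [64.2 70.1] v [-26.   27.4]
102 474 z95 [67.9 70.4] v [-26.1  27.2]
108 265 z95 [59.4 70.6] v [-24.2  26.2]
114 343 z95 [58.4 60.7] v [-23.8  24.1]
120 357 z95 [58.5 60.8] v [-23.7  24.3]
126 373 z95 [58.4 61. ] v [-23.8  24.2]
132 376 z95 [58.3 61. ] v [-24.1  24. ]
138 314 z95 [58.5 61. ] v [-20.1  21.2]
144 435 z95 [59.7 63.9] v [-23.6  24. ]
pack 4688 [-25.4 -24.3  11.8  28.8  29.1] [-24.8  25. ] 0.19729497551816072 ((1.8625640869140625, 0.02477264404296875), (54.42110061645508, 54.26862716674805), 0.24680466949939728)
```

```bash
python3 -m inch '[[25,-9,0,0,0,-0.6],[50,-18,0,0,0,-0.6],[66.6,-24.3,0,0,0,-0.6],[66.6,-24.3,-25,0,0,-0.6],[66.6,-24.3,-55,0,0,-0.6],[66.6,-24.3,-75,0,0,-0.6],[66.6,-24.3,-80,0,0,-0.6],[66.6,-24.3,-80,0,0,-0.6],[66.6,-24.3,-80,0,0,-0.6]]'
python3 - <<'E'
from bench import ctrl
import cv2,numpy as np
from h import *
out=[]
for n in ["wrist","side","scene"]:
    c=ctrl.camera_params(n);p,d=ctrl.get_image(n);P=world(d,c)
    uv,_=cv2.projectPoints(np.array([[.498,-.162,.075]]),cv2.Rodrigues(np.linalg.inv(c["T"])[:3,:3])[0],np.linalg.inv(c["T"])[:3,3],np.array(c["mtx"]),np.array(c["dist_coeffs"]))
    x,y=uv.ravel().astype(int);print(n,x,y)
    x=np.clip(x,60,580);y=np.clip(y,60,340)
    out.append(cv2.resize(p[y-60:y+60,x-60:x+60,::-1],(400,400)) if n!="wrist" else cv2.resize(p[:,120:520,::-1],(400,400)))
cv2.imwrite("pics/pre.png",np.hstack(out[:2]))
E
```

```text
time: 12.18
position: [0.4981, -0.1634, 0.1176]
tool_rot: [3.091, -0.561, 0.003]
ft_force: [-0.1, 0.4, -1.4]
grip_width: 0.408
grip_force: 25.0
wrist 312 225
side 360 203
scene 327 153
```

View pics/pre.png

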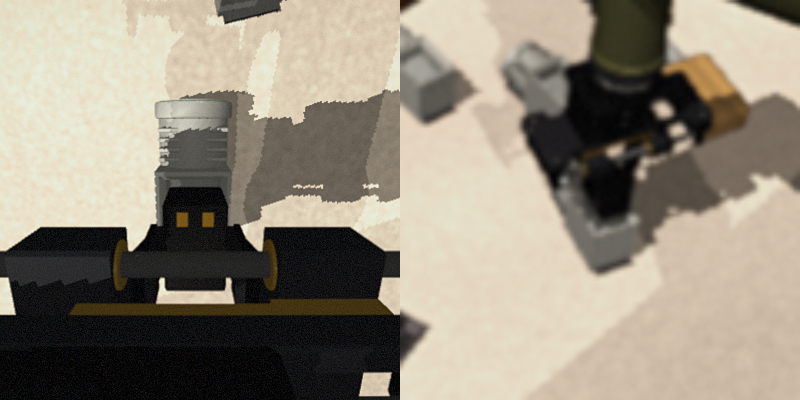

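The pack sits centred over the well in the wrist picture (pack at about (196,210), between the well walls). Lowering by feel.

```bash
python3 -m inch '[[0,0.7,-3,0,0,0],[0,0.7,-6,0,0,0],[0,0.7,-9,0,0,0],[0,0.7,-9,0,0,0]]'; python3 -m inch '[[0,0,-2,0,0,0],[0,0,-4,0,0,0],[0,0,-4,0,0,0]]'
```

```text
time: 12.82
position: [0.4969, -0.1626, 0.107]
tool_rot: [3.091, -0.562, -0.001]
ft_force: [-0.4, 0.0, -1.5]
grip_width: 0.409
grip_force: 25.0
time: 13.2
position: [0.4971, -0.1626, 0.1033]
tool_rot: [3.091, -0.562, -0.001]
ft_force: [-2.0, -0.1, -1.3]
grip_width: 0.411
grip_force: 25.0
```

```bash
python3 -m inch '[[0,0,-2,0,0,0],[0,0,-4,0,0,0],[0,0,-4,0,0,0]]'
```

```text
time: 13.58
position: [0.497, -0.1626, 0.0992]
tool_rot: [3.091, -0.562, -0.001]
ft_force: [0.6, -0.3, -1.4]
grip_width: 0.41
grip_force: 25.0
```

```bash
python3 -m inch '[[0,0,-2,0,0,0],[0,0,-4,0,0,0],[0,0,-6,0,0,0],[0,0,-8,0,0,0],[0,0,-8,0,0,0]]'; python3 -m inch '[[0,0,-2,0,0,0],[0,0,-4,0,0,0],[0,0,-4,0,0,0]]'
```

```text
time: 14.2
position: [0.497, -0.1626, 0.0912]
tool_rot: [3.091, -0.562, -0.001]
ft_force: [0.4, 0.0, -1.4]
grip_width: 0.41
grip_force: 25.0
time: 14.58
position: [0.497, -0.1626, 0.0873]
tool_rot: [3.091, -0.562, -0.001]
ft_force: [0.1, -0.0, -1.1]
grip_width: 0.41
grip_force: 25.0
```

```bash
python3 -m inch '[[0,0,-0.7,0,0,0],[0,0,-0.7,0,0,0],[0,0,-0.7,0,0,0]]'; python3 -m inch '[[0,0,0,0,0,0],[0,0,0,0,0,0],[0,0,0,0,0,0],[0,0,10,0,0,0],[0,0,30,0,0,0],[0,0,60,0,0,0],[0,0,60,0,0,0]]' 60 20;  python3 -m inch '[[0,0,0,0,0,0],[0,0,0,0,0,0],[0,0,0,0,0,0],[0,0,-20,0,0,0],[0,0,-35,0,0,0],[0,0,-40,0,0,0],[0,0,-40,0,0,0]]' 0 20
python3 - <<'E'
from bench import ctrl
import cv2,numpy as np
from h import *
for n in ["side","scene"]:
    c=ctrl.camera_params(n);p,d=ctrl.get_image(n);P=world(d,c)
    print(n,"pack",rim(P,(.4975,-.1626),.04,.076,.096))
E
```

```text
time: 14.95
position: [0.4973, -0.1626, 0.0868]
tool_rot: [3.091, -0.561, 0.0]
ft_force: [0.1, -0.7, -1.8]
grip_width: 0.414
grip_force: 25.0
time: 15.82
position: [0.4992, -0.1632, 0.15]
tool_rot: [3.091, -0.562, 0.009]
ft_force: [0.4, 0.3, 0.2]
grip_width: 0.687
grip_force: 0.0
time: 16.7
position: [0.497, -0.1626, 0.1064]
tool_rot: [3.091, -0.562, -0.001]
ft_force: [0.3, -0.3, -0.6]
grip_width: 0.025
grip_force: 0.0
side pack {'n': 95, 'c': (494.8, -160.6), 'size': (56.4, 38.3), 'yaw': -17.8, 'z': 84.4}
scene pack {'n': 23, 'c': (515.8, -169.1), 'size': (35.4, 5.8), 'yaw': 68.3, 'z': 87.9}
```

```bash
python3 -m inch '[[1.4,-0.5,-2,0,0,0],[1.4,-0.5,-4,0,0,0],[1.4,-0.5,-7,0,0,0],[1.4,-0.5,-10,0,0,0],[1.4,-0.5,-10,0,0,0]]';python3 -m inch '[[0,0,-2,0,0,0],[0,0,-4,0,0,0],[0,0,-6,0,0,0],[0,0,-8,0,0,0],[0,0,-10,0,0,0],[0,0,-10,0,0,0]]'
```

```text
time: 17.42
position: [0.4989, -0.1632, 0.0969]
tool_rot: [3.091, -0.562, 0.001]
ft_force: [-0.2, 0.2, 3.6]
grip_width: 0.005
grip_force: 1.6
time: 18.18
position: [0.4989, -0.1632, 0.0868]
tool_rot: [3.091, -0.562, 0.001]
ft_force: [-0.2, -0.1, 4.5]
grip_width: 0.006
grip_force: 2.3
```

```bash
python3 -m inch '[[0,0,-1,0,0,0],[0,0,-2,0,0,0],[0,0,-2,0,0,0]]'; python3 -m inch '[[0,0,-0.8,0,0,0],[0,0,-0.8,0,0,0]]'
```

```text
time: 18.55
position: [0.4989, -0.1632, 0.0849]
tool_rot: [3.091, -0.562, 0.001]
ft_force: [1.2, -0.9, 5.5]
grip_width: 0.004
grip_force: 2.4
time: 18.8
position: [0.4989, -0.1632, 0.0842]
tool_rot: [3.091, -0.562, 0.001]
ft_force: [0.5, 0.2, 4.5]
grip_width: 0.005
grip_force: 2.5
```

Compliance is still soft, so I'll keep going in small steps, watching the force.

```bash
python3 -m inch '[[0,0,-0.8,0,0,0],[0,0,-0.8,0,0,0]]'; python3 -m inch '[[0,0,-0.8,0,0,0],[0,0,-0.8,0,0,0]]'
```

```text
time: 19.05
position: [0.4989, -0.1632, 0.0834]
tool_rot: [3.091, -0.562, 0.001]
ft_force: [1.3, -0.1, 4.6]
grip_width: 0.004
grip_force: 2.6
time: 19.3
position: [0.4989, -0.1632, 0.0826]
tool_rot: [3.091, -0.562, 0.001]
ft_force: [0.2, -0.4, 4.1]
grip_width: 0.006
grip_force: 2.6
```

```bash
python3 -m inch '[[0,0,-0.8,0,0,0],[0,0,-0.8,0,0,0]]'; python3 -m inch '[[0,0,-0.8,0,0,0],[0,0,-0.8,0,0,0]]'
```

```text
time: 19.55
position: [0.4989, -0.1632, 0.0821]
tool_rot: [3.091, -0.562, 0.001]
ft_force: [0.5, 0.2, 7.6]
grip_width: 0.011
grip_force: 3.7
time: 19.8
position: [0.4989, -0.1632, 0.0818]
tool_rot: [-3.091, 0.562, -0.001]
ft_force: [-0.8, 0.3, 9.8]
grip_width: 0.004
grip_force: 5.3
```

```bash
python3 -m inch '[[0,0,-0.5,0,0,0],[0,0,-0.5,0,0,0]]'; python3 -m inch '[[0,0,-0.5,0,0,0],[0,0,-0.5,0,0,0]]'
```

```text
time: 20.05
position: [0.4989, -0.1632, 0.0816]
tool_rot: [-3.091, 0.562, -0.001]
ft_force: [-2.4, 0.5, 13.6]
grip_width: 0.005
grip_force: 6.4
time: 20.3
position: [0.499, -0.1632, 0.0815]
tool_rot: [-3.091, 0.562, -0.001]
ft_force: [-2.3, 0.2, 14.9]
grip_width: 0.001
grip_force: 7.6
```

```bash
python3 -m inch '[[0,0,3,0,0,0],[0,0,8,0,0,0],[0,0,15,0,0,0],[0,0,30,0,0,0],[0,0,60,0,0,0],[0,0,100,0,0,0],[-40,15,120,0,0,0],[-70,25,120,0,0,0],[-70,25,120,0,0,0],[-70,25,120,0,0,0]]'
python3 - <<'E'
from bench import ctrl
import cv2,numpy as np
from h import *
for n in ["wrist","side"]:
    c=ctrl.camera_params(n);p,d=ctrl.get_image(n);P=world(d,c)
    m=np.isfinite(P[...,0])&(np.hypot(P[...,0]-.499,P[...,1]+.1625)<.012)
    print(n,"centre z",np.percentile(P[m][:,2]*1000,[10,50,90]).round(1),"above rim",rim(P,(.499,-.1625),.03,.079,.1))
    if n=="wrist": cv2.imwrite("pics/end.png",p[:,:,::-1])
E
```

```text
time: 21.55
position: [0.429, -0.1383, 0.2003]
tool_rot: [3.091, -0.562, 0.001]
ft_force: [-0.0, 0.2, 0.5]
grip_width: 0.002
grip_force: 0.0
wrist centre z [71.5 72.3 73.2] above rim None
side centre z [66.2 71.  73.6] above rim None
```

View pics/end.png

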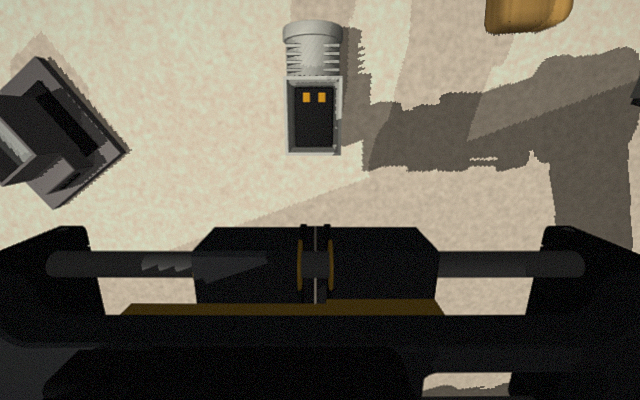

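The pack is sunk and locked in the lamp's well at about (315,118), its top at 72 to 73 mm. The robot is clear of everything.

```bash
python3 -c "
from bench import ctrl
print(ctrl.close_job())"
```

```text
the job is handed in; nothing more can be done
None
```

The job is handed in: the battery pack is locked down in the nearest silver headlamp, its top about 2–3 mm above the rim, and the highest press force I read was about 15 N; the hand-in returned no verdict.

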